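# Inspect a terminal strip through the loupe

### The arm

A 6-joint arm with a two-finger parallel gripper is mounted at the origin on a cart in front of the work surface, level with it; the furniture and walls round the work are solid. World frame = base frame: x ahead of the robot, y to its left, z up, the work surface at z = 0. Lengths are in mm, angles in rad, forces in N, time in s.
With the tool pointing down it reaches from about 350 to 875 mm from the base axis. Payload 4.2 kg.
Tool frame: the origin (TCP) lies midway between the tips of the shut fingers; the grasp point (between the pads) lies 19 mm behind it; x points along the fingers, y is the direction in which the jaws open and shut, and the axes are right-handed (so a half turn about x gives the same grasp; the last joint's range is limited). The gripper opens to 85 mm and grips with 20 to 120 N. Pads are 22 mm wide; open, the fingers measure 114 mm over their backs; the gripper's body (76 mm by 85 mm) begins 54 mm behind the grasp point. The pads swing forward as they close: fully open they stand 13 mm farther back than shut.
Start: joints at [1.485, 0.385, 0.008, 0, -1.194, -0.259], TCP at [211.222, 588.204, 231.312] pointing down, gripper open.
Joint ranges: [-3.14, 3.14], [-1.21, 2.06], [-1.07, 1.41], [-3.16, 2.05], [-2.99, -0.16], [-3.1, 3.1]. Speed limits (rad/s): [2.79, 2.79, 3.14, 3.14, 3.14, 3.14].

### API

Orientations are given as a unit quaternion [x, y, z, w].
In Python, from bench import readout, imaging, arm gives the robot as it stands.
- The arm moves only by the tool arm_command, never from a script. Its argument "increments" is a list of rows, each a list of 3 entries, a list of its own where there are three numbers: the turn, a rotation vector about the world's x, y, z in degrees, then the shift along the world's x, y, z in mm, then the closure, from 0 (fully open) to 1 (shut). In form: [[[ax, ay, az], [tx, ty, tz], fingers], ...]. A call has exactly 5 rows; each row is the pose to reach, as a shift and turn from the pose measured when the call began; what a row does not reach only later rows make up. A row lasts 1/10 s, in which the tool goes at most 50 mm and 8.59 degrees, less where a joint would pass 70% of its speed; a pose out of reach is approached as far as the arm can. A call with a gripper value outside its range is refused whole. The fingers move at their own pace and stop on an object; the grip force is fixed at half the most. Time passes only in rows, so rows that repeat a pose let the fingers close, or fill a call up. It gives the time, the measured TCP pose, the force and the opening at its end, in the units of the state.
- readout.read_state(): the state, without advancing time (a new reading comes with each control period).
- imaging.get_image(name): name is "scene" or "side" or "wrist"; returns (picture, depth): 384x512x3 uint8, blue, green, red; 384x512 float32, mm along the optical axis (not along the pixel's ray), 0 where there is no reading.
- imaging.camera_info(name): a dict with "vfov" (degrees; the focal length in pixels is half the picture's height over the tangent of half this angle, whatever the lens; pixels are square), "cx", "cy" (the principal point, pixels), "eye" and "rotation" of the camera in the world; the wrist camera has in their place "T_tool_cam" (4x4, takes a point from camera to tool coordinates, whose origin is the TCP and whose axes are the tool frame's). Camera axes: x right, y down, z forward; pixel columns grow to the right and rows downward; lengths in mm; the calibration is good to about 2 mm. The wrist camera is an equidistant fisheye: a pixel r from the principal point sees the ray r / f radians off the axis. A picture is of the moment at which its call begins: read the wrist's pose just before it. camera_info takes no time and is no camera call.
- arm.job_done(): hands the job in, once; it reports no verdict.
The state is a dict: "clock": time; "joints": joint angles; "joint_vel": joint speeds; "joint_efforts": joint torques, N m; "position": TCP position; "ee_rot": TCP orientation; "contact_force": force on the tool from outside, world axes, zero at the start; "wrist_torque": the same for the moment, N m; "gripper_width": finger opening in mm.
Only numpy, scipy, OpenCV 4.12 (cv2) and the standard library are available. Lean on these libraries where they do the work, as an engineer would, in place of code of your own. Each camera call takes 0.05 s, during which the arm holds its last target. There are 200 camera calls.

### The job

Set the red dimmer lever on the light control box to its yellow mark. Then take the loupe from its rest by the handle and hold it level, centred over the green terminal strip in the tray of the inspection stand, with the lens at the height of the red ring on the focus post, touching nothing but your gripper; finish while still holding it there, steady. Leave the strip, the marks and everything else where they are.

Things in the scene. Friction and masses are not known exactly. Their poses are not given: they have to be found in the camera images.
- light_box: The control box of the inspection light: a grey box 100 x 75 x 36 mm on the table to the right, fixed. Origin: centre of its underside; z up. The red dimmer lever stands on it; the lever's hinge runs along the box's own y axis through the point 40 mm above the origin, so the lever swings in the box's x-z plane. On its +y side, beside the lever, stands an aluminium quadrant plate reaching 41 mm out from the hinge, with the yellow set-mark on its rim.
- dimmer_lever (a joint): Angle of the dimmer lever (rad): 0 = upright, positive = leaning to the box's +x, range -0.7 to 0.7. It stays where it is left (friction; about 1.3 N at the knob moves it). It starts leaning to the box's -x.
- lever_knob (a point): Centre of the lever's red knob, 95 mm from the hinge: a small horizontal roller, 18 mm diameter, 18 mm long, its axis along the box's y axis (its two flat ends can be pinched from above while it follows an arc). Its z axis points along the lever away from the hinge. Lever bar 7 x 5 mm.
- set_mark (a joint): Angle of the yellow set-mark (rad), about the same hinge and counted the same way as the dimmer lever; the lever is at the mark when the two angles are equal. Clamped stiffly; it is not to be moved.
- mark_tip (a point): Outer end of the yellow set-mark, a small yellow peg 5 mm wide on the quadrant plate beside the lever, 52 mm from the hinge and 12.5 mm to the box's +y side of the lever's middle plane. Its z axis points out from the hinge.
- stand: The inspection stand, fixed on the table: a black plate 120 x 110 x 6 mm. Origin: underside, centre of the tray on it. The tray floor is 6 mm up, 80 x 80 mm, with edges 12 mm high at +x and -x and aluminium light bars 19 mm high at +y and -y. A steel focus post, 8 mm diameter, 265 mm high, stands at x = +58 mm, y = 0 of the stand (its far side). The screw feeder, a machine 142 mm tall, stands on the robot's side of the stand and to its left.
- ring_mid (a point): Centre of the red focus ring on the focus post: 17 mm diameter, 8 mm high, clamped to the post. Its height (185 to 235 mm above the table, different each time) marks the height at which the middle of the lens has to be held.
- part: The part to be inspected: a green four-way terminal strip, 43 x 45 x 34 mm, lying loose in the tray of the stand. Origin: centre of its underside.
- rest: The rest of the loupe, fixed on the table: a grey base 176 x 50 x 5 mm with a round support under the lens (44 mm wide, top 25 mm above the table) and a saddle under the last 14 mm of the handle (lips to 29 mm). Origin: on the table under the lens; the handle of the resting loupe points to its -x.
- loupe: The loupe, lying level on its rest, 0.06 to 0.11 kg: a round lens in a dark metal frame 64 mm in diameter and 10 mm thick, with a straight black handle along its -x. Origin: centre of the lens; z is the lens axis, up. The handle is 16 mm wide and 14 mm high, from x = -40 to x = -140 mm, centred on y = z = 0; at rest its middle is 30 mm above the table. Centre of mass about 45 mm from the lens centre.
- lens (a point): Centre of the lens (same point as the loupe's origin); z is the lens axis.
- handle_mid (a point): A good place to grip the handle: on its middle line, 80 mm from the lens centre; nothing but the 5 mm base lies below it, and 40 mm to either side along the handle is free. Axes as the loupe's.
- carton: Bystander, to be left alone: the small brown carton, 60 x 91 x 45 mm, to the left of the stand. Origin: centre of its underside.
- dish: Bystander, to be left alone: the steel dish of screws, 65 mm wide, 19 mm tall, between the rest and the carton. Origin: centre of its underside.
- pen: Bystander, to be left alone: the white marker pen with a blue cap, 15 x 134 mm, lying to the left of the rest. Origin: centre of its underside.
- gauge: Bystander, to be left alone: the plug gauge, a steel rod 16 x 86 mm with a red band, lying in front of the light box. Origin: centre of its underside.
- two_way: Bystander, to be left alone: the short green two-way terminal strip, 43 x 23 x 34 mm, behind the light box. Origin: centre of its underside.
Not all that is in view belongs to the job. There is more than one size of the light_box; the job needs the largest.

How it is judged (in metres and radians):
On the way, in this order (a step that is already met when the one before it is completed fails the run):
1. the dimmer lever is at the yellow mark (within 0.14 rad), the loupe still on its rest (angle between the z axis of lever_knob and the z axis of mark_tip, either way round below 0.14 rad and velocity of joint dimmer_lever between -0.1 and 0.1 rad/s and height (world z) of lens below 0.04 m), for 0.3 s.
2. the loupe is held clear of its rest in the fingers (height (world z) of lens above 0.06 m and contact force between loupe and the fingers above 1 N and contact force between loupe and rest below 0.2 N), for 0.2 s.
At the end, for the whole second after the job is handed in: The still gripper alone holds the loupe: lens centre within 15 mm sideways of the strip's centre and 8 mm of the red ring's height, level within 0.12 rad; the lever is within 0.14 rad of the yellow mark; the strip lies within 10 mm of its place (angle between the z axis of lever_knob and the z axis of mark_tip, either way round below 0.14 rad and horizontal distance between lens and part below 0.015 m and z of lens in the frame of ring_mid between -0.008 and 0.008 m and angle between lens's own z axis and vertical below 0.12 rad and contact force between loupe and the fingers above 1 N and contact force between loupe and part below 0.2 N and contact force between loupe and stand below 0.2 N and contact force between loupe and rest below 0.2 N and contact force between loupe and light_box below 0.2 N and linear speed of loupe below 0.02 m/s and angular speed of loupe below 0.2 rad/s and distance of part from where it was at the start of the episode below 0.01 m); the arm keeps its last pose, push and grip.
It fails at once if the terminal strip in the tray is shifted by more than 10 mm (distance of part from where it was at the start of the episode above 0.01 m).
It fails at once if the yellow mark is moved by more than 3 mm (distance of mark_tip from where it was at the start of the episode above 0.003 m).
It fails at once if the red ring is moved by more than 3 mm (distance of ring_mid from where it was at the start of the episode above 0.003 m).
It fails at once if a bystander is shifted by more than 20 mm (distance of any of carton, dish, pen, gauge, two_way from where it was at the start of the episode above 0.02 m).
It also fails if it takes over 54 s, if anything falls off the work surface, if the arm or the gripper's body presses on something with over 40 N, if the wrist force passes 120 N, or if a joint passes its speed limit or range.

## Working session

There is one attempt and no reset: what is moved stays moved. The work goes in short steps, Python scripts to look and compute and a tool call to move; the robot and the scene stay as the last step left them, time stands still between calls to the robot, and variables do not carry over. Pictures are saved under pics/ and viewed, about 8 in all and at most 12, crops included, and the job is handed in when it is done.

Besides the shell and the picture viewer there is one more tool, called after "Call:" as name([rows], argument=value, ...), one row to a line, values as JSON. arm_command: Moves the arm, as the interface text tells. Its arguments: {"type":"object","properties":{"increments":{"type":"array","items":{"type":"array"}}},"required":["increments"]}

```bash
mkdir -p pics
cat > h.py <<'E'
import numpy as np, cv2
from bench import readout, imaging, arm
from scipy.spatial.transform import Rotation as R
def grab(n):
    s=readout.read_state(); im,d=imaging.get_image(n); np.savez(f'last_{n}.npz',im=im,d=d,p=s['position'],q=s['ee_rot']); return im,d,s
def cloud(n):
    z=np.load(f'last_{n}.npz'); im,d=z['im'],z['d']; c=imaging.camera_info(n)
    f=192/np.tan(np.radians(c['vfov'])/2); v,u=np.mgrid[:384,:512]; x=(u-c['cx']);y=(v-c['cy'])
    if n=='wrist':
        r=np.hypot(x,y)+1e-9; t=r/f; k=np.tan(t)/r; P=np.stack([x*k*d,y*k*d,d],-1)
        T=np.array(c['T_tool_cam']); P=P@T[:3,:3].T+T[:3,3]
        P=P@R.from_quat(z['q']).as_matrix().T+z['p']
    else:
        P=np.stack([x/f*d,y/f*d,d],-1); P=P@np.array(c['rotation']).T+np.array(c['eye'])
    return im,d,P
E
python3 - <<'E'
from h import *
for n in ('scene','side'):
    im,d,s=grab(n); cv2.imwrite(f'pics/{n}0.png',cv2.resize(im,(800,600),interpolation=cv2.INTER_CUBIC)); print(imaging.camera_info(n))
im,d,s=grab('wrist'); cv2.imwrite('pics/wrist0.png',im)
print(imaging.camera_info('wrist')); print(s)
E
```

```text
{'vfov': 44.929462310183794, 'cx': 264.15605559096394, 'cy': 191.33493904694396, 'eye': array([-124.24400224,  984.76724443,  957.06359608]), 'rotation': array([-0.26442796,  0.84981953, -0.43798377,  0.12670771])}
{'vfov': 46.757858307620566, 'cx': 251.457871624727, 'cy': 180.10410760073623, 'eye': array([ 138.52926422, -776.86488622,  918.60151718]), 'rotation': array([ 0.89277017, -0.17129821,  0.08693396, -0.40750563])}
{'vfov': 65.70646984690485, 'cx': 252.14783926914268, 'cy': 187.64748593340494, 'T_tool_cam': array([[ 5.32371342e-04, -3.11518480e-01,  9.50239945e-01,
        -1.41994663e+02],
       [ 9.99999858e-01,  1.91570858e-04, -4.97446363e-04,
        -1.12121133e-01],
       [-2.70745467e-05,  9.50240075e-01,  3.11518538e-01,
        -7.99256361e+01],
       [ 0.00000000e+00,  0.00000000e+00,  0.00000000e+00,
         1.00000000e+00]])}
{'clock': 0.1, 'joints': array([ 1.48458762e+00,  3.85480099e-01,  6.76758490e-03, -4.82700727e-04,
       -1.19400844e+00, -2.58591611e-01]), 'joint_vel': array([ 1.20754064e-03, -1.04709967e-03, -4.69920372e-04,  1.25059928e-03,
       -3.10345702e-04,  3.51462032e-05]), 'joint_efforts': array([ 2.25998920e-04, -3.93320596e+01,  1.88929009e+01,  4.19794634e+00,
       -2.57650645e-03,  6.45528814e-06]), 'position': array([211.05446458, 587.7254852 , 230.3256288 ]), 'ee_rot': array([-0.69651393,  0.12205588,  0.69671286,  0.12067271]), 'contact_force': array([-0.35045957,  0.96176397, -0.53261359]), 'wrist_torque': array([-0.08433943,  0.01250853, -0.03082027]), 'gripper_width': 85.47265997490395}
```

View pics/scene0.png

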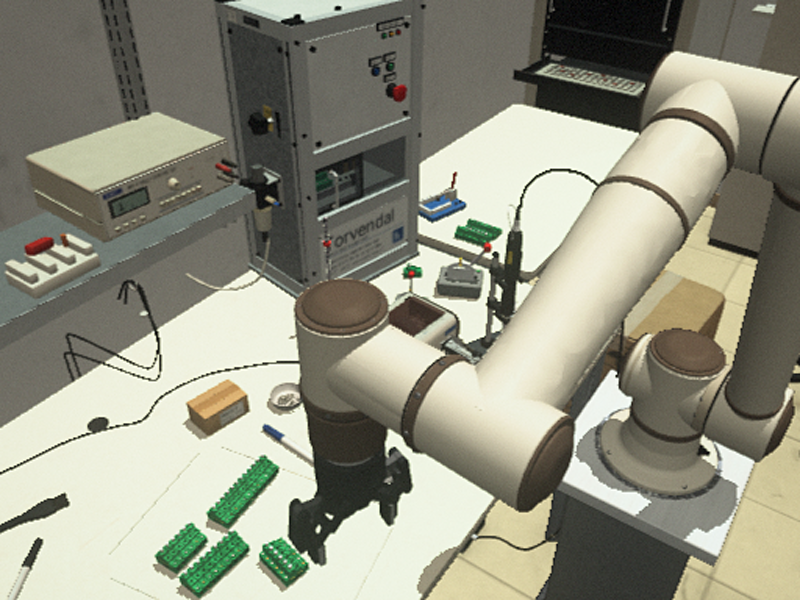

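View pics/side0.png

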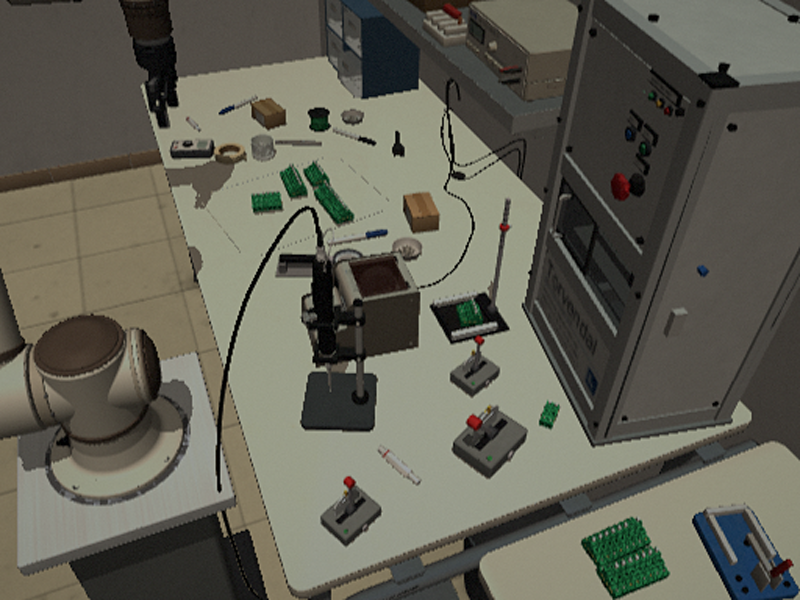

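The side picture (800x600) shows three light boxes, at about (475,373), (490,440) and (350,512). The middle one looks largest, so I'll check the sizes by depth. The stand is at (470,315) with the red ring at (504,228). The feeder at (380,300) hides most of the loupe, which is near (330,258).

```bash
sed -i "s/np.array(c\['rotation'\]).T/R.from_quat(c['rotation']).as_matrix().T/" h.py
python3 - <<'E'
from h import *
im,d,P=cloud('side')
def at(u,v): return P[int(v*.64),int(u*.64)].round(0)
for k,(u,v) in dict(table=(420,420),knobA=(480,341),knobB=(474,422),knobC=(350,482),carton=(420,198),ring=(504,228),strip=(468,310),dish=(405,245),pen=(375,235),two=(549,413)).items(): print(k,at(u,v))
# boxes sizes: points between z 28..? grey
for nm,(u,v) in dict(A=(475,373),B=(490,440),C=(350,512)).items():
    c=at(u,v); hh=P[...,2]; m=(np.hypot(P[...,0]-c[0],P[...,1]-c[1])<75)&(d>0)
    h,e=np.histogram(hh[m],bins=np.arange(10,60,3)); z=e[h.argmax()]+1.5
    t=m&(abs(hh-z)<3); (cx,cy),(w,l),a=cv2.minAreaRect(P[t][:,:2].astype(np.float32)); print(nm,c,'topz',P[t][:,2].mean(),cx,cy,w,l,a)
crop=cv2.resize(im[200:310,270:345],(600,600*110//75)[:2],interpolation=cv2.INTER_CUBIC)
a=cv2.resize(im[235:310,280:345],None,fx=8,fy=8,interpolation=cv2.INTER_CUBIC)
cv2.imwrite('pics/boxB.png',a)
# top-down map of both cameras, 2mm per px
W=np.zeros((600,450,3),np.uint8)+60
for n in ('side','scene'):
    im,d,P=cloud(n); m=(d>0)&(P[...,2]>-20)&(P[...,2]<150)
    p=P[m]; c=im[m]; o=np.argsort(p[:,2]); p=p[o]; c=c[o]
    r=(((950-p[:,0])/1.5)).astype(int); q=((450-p[:,1])/1.5).astype(int)
    k=(r>=0)&(r<470)&(q>=0)&(q<600)
    if n=='side': W=np.zeros((470,600,3),np.uint8)+60
    for dr in (0,1):
      for dq in (0,1):
        rr=np.clip(r+dr,0,469); qq=np.clip(q+dq,0,599)
        if n=='side': W[rr[k],qq[k]]=c[k]
        else:
            e=(W[rr,qq]==60).all(1)&k; W[rr[e],qq[e]]=c[e]
cv2.imwrite('pics/top.png',W)
E
```

```text
table [ 463. -131.   -1.]
knobA [584. -94. 103.]
knobB [ 487. -255.  128.]
knobC [ 297. -267.  104.]
carton [698. 407.  44.]
ring [693.  49. 208.]
strip [641.  51.  28.]
dish [622. 307.   4.]
pen [570. 349.  14.]
two [ 656. -214.   24.]
A [582. -96.  29.] topz 25.967682477276117 585.0784912109375 -89.94393920898438 73.5001220703125 54.28030014038086 21.89841651916504
B [ 535. -233.   36.] topz 35.723913663577505 540.4158935546875 -226.98187255859375 100.30924987792969 74.04168701171875 24.73736000061035
C [ 295. -269.   34.] topz 26.199377538169802 296.3991394042969 -265.2544860839844 71.34835815429688 53.54465103149414 23.61033058166504
```

View pics/top.png

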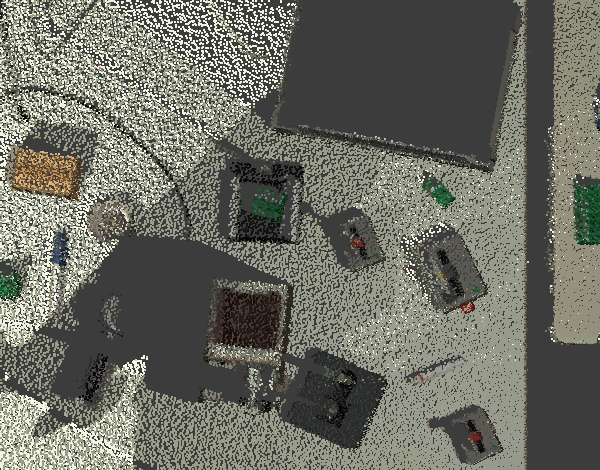

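View pics/boxB.png

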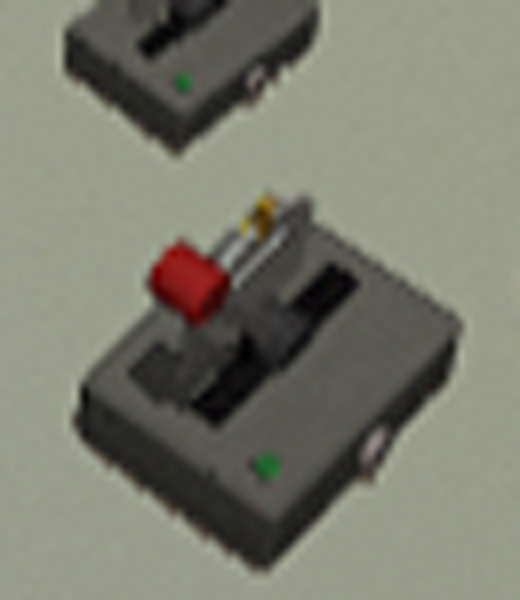

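Box B measures 100 x 74 x 36 mm by depth, while A and C are about 73 x 54 mm, so B at side (490,440) is the one to use. In the crop its red knob is at (190,280), leaning to -x, the quadrant plate is on the +y side, and the yellow peg is at (260,215). The loupe is partly hidden, so the wrist camera will have to look at it on the way past.

Run:
```python
from h import *
im,d,P=cloud('side')
hsv=cv2.cvtColor(im,cv2.COLOR_BGR2HSV)
c=np.array([540.4,-227]); a=np.radians(24.7); X=np.array([np.cos(a),np.sin(a)]); Y=np.array([-X[1],X[0]])
near=(np.hypot(P[...,0]-c[0],P[...,1]-c[1])<90)&(d>0)&(P[...,2]>38)
for nm,m in (('yel',(abs(hsv[...,0].astype(int)-26)<8)&(hsv[...,1]>110)),('red',((hsv[...,0]<8)|(hsv[...,0]>172))&(hsv[...,1]>150))):
    p=P[m&near]; q=np.c_[(p[:,:2]-c)@X,(p[:,:2]-c)@Y,p[:,2]-40]
    print(nm,len(p),q.mean(0).round(1),q.min(0).round(1),q.max(0).round(1),'ang',np.arctan2(q[:,0],q[:,2]).mean().round(3),'r',np.hypot(q[:,0],q[:,2]).round(0))
m=(abs(P[...,0]-357)<110)&(abs(P[...,1]+40)<120)&(d>0); print('scope max z',P[m][:,2].max())
m=(d>0)&(P[...,2]>200)&(P[...,2]<600)&(P[...,0]>150)&(P[...,0]<700)&(abs(P[...,1])<350); p=P[m]; print(len(p),p.min(0),p.max(0))
```

```text
yel 9 [ 1.2 12.7 47.4] [-0.5  9.5 41.3] [ 4.5 16.9 52.5] ang 0.025 r [51. 51. 51. 53. 49. 41. 43. 47. 43.]
red 63 [-56.8  -1.9  83.7] [-63.4  -9.7  75.4] [-47.6   7.9  89.2] ang -0.596 r [100.  99.  99. 105. 102. 102. 101. 101. 100. 104. 101. 104. 105. 101.
  99. 100.  97. 104. 103. 102. 104. 102. 103. 105. 102. 101.  97. 104.
 103. 106. 102. 106. 104. 102. 103. 100.  94.  99. 104. 102. 104. 102.
 103. 103. 103.  97. 102. 100. 103. 102. 102. 101.  99.  91. 100. 105.
 103. 100.  95. 101. 102.  99.  97.]
scope max z 425.80084523255255
3072 [ 156.74629516 -288.32195312  200.14476922] [699.99841672  55.12689994 599.99612042]
```

Call:
arm_command([
  [[0, 0, 0], [0, -20, 40], 0],
  [[0, 0, 0], [20, -50, 80], 0],
  [[0, 0, 0], [40, -90, 120], 0],
  [[0, 0, 0], [60, -130, 160], 0],
  [[0, 0, 0], [80, -170, 190], 0],
])

```text
clock: 0.65
position: [281.5, 436.3, 405.7]
ee_rot: [-0.697, 0.121, 0.697, 0.121]
contact_force: [0.9, 0.2, -0.0]
gripper_width: 85.4
```

Call:
arm_command([
  [[0, 0, 0], [30, -30, 0], 0],
  [[0, 0, 0], [60, -65, 0], 0],
  [[0, 0, 0], [90, -100, 0], 0],
  [[0, 0, 0], [110, -130, 0], 0],
  [[0, 0, 0], [120, -150, 0], 0],
])

```text
clock: 1.15
position: [402.5, 284.2, 405.4]
ee_rot: [-0.696, 0.122, 0.697, 0.121]
contact_force: [-0.1, -0.3, 0.4]
gripper_width: 85.4
```

Run:
```python
from h import *
im,d,s=grab('wrist'); cv2.imwrite('pics/w1.png',cv2.resize(im,(800,600),interpolation=cv2.INTER_CUBIC))
print(s['position'],R.from_quat(s['ee_rot']).as_matrix().round(2))
```

```text
[402.51187695 284.16103351 405.41248308] [[-0.   -0.34 -0.94]
 [-0.   -0.94  0.34]
 [-1.    0.    0.  ]]
```

View pics/w1.png

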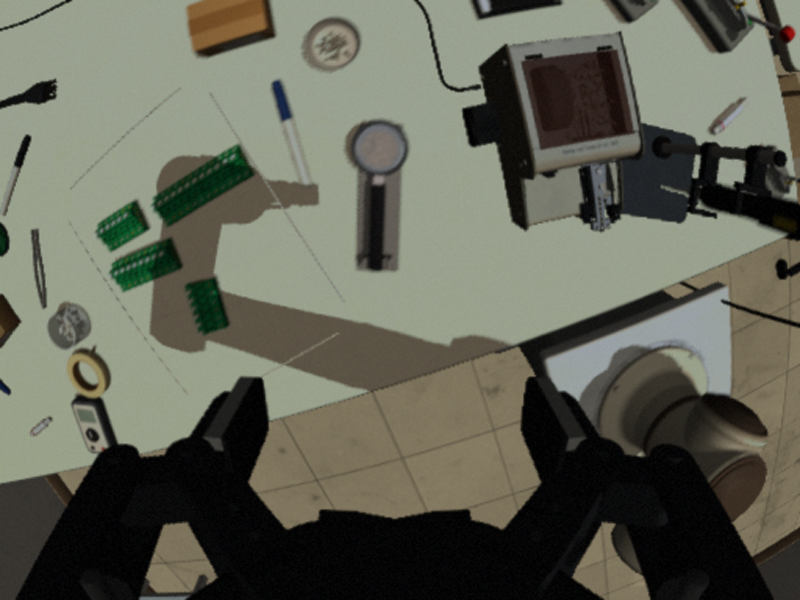

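The wrist view shows the loupe clearly: lens at (379,148), black handle running down to about (376,265), dish at (331,43), pen at (293,130), feeder at (560,110).

Run:
```python
from h import *
im,d,P=cloud('wrist')
for k,(u,v) in dict(lens=(379,148),ltop=(379,124),lleft=(353,148),lright=(405,148),h1=(376,190),h2=(376,220),h3=(376,260),base=(394,260),pen=(293,130),dish=(331,43)).items():
    print(k,P[int(v*.64),int(u*.64)].round(1))
m=(d>0)&(P[...,2]>32)&(P[...,2]<45)&(P[...,0]>330)&(P[...,0]<560)&(abs(P[...,1]-290)<60)
p=P[m]; print(len(p),p.min(0),p.max(0)); 
print(cv2.minAreaRect(p[:,:2].astype(np.float32)), np.linalg.eigh(np.cov(p[:,:2].T)))
hz=p[(p[:,0]<450)]; f=np.polyfit(hz[:,0],hz[:,1],1); print('handle line y=',f, hz.min(0),hz.max(0), hz[:,2].mean())
ln=p[p[:,0]>460]; print('lens bbox',ln.min(0),ln.max(0),cv2.minEnclosingCircle(ln[:,:2].astype(np.float32)))
```

```text
lens [482.7 273.5  28.6]
ltop [507.2 264.5  29.8]
lleft [492.9 300.7  31.4]
lright [472.8 246.1  31.1]
h1 [439.9 292.6  34.2]
h2 [408.9 304.   36.1]
h3 [365.4 320.2  37. ]
base [350.4 303.    4. ]
pen [537.8 359.3  11.3]
dish [620.9 283.7   3. ]
626 [350.00762528 244.80642567  32.00293793] [511.37637824 332.97526353  38.85213976]
((434.3388366699219, 303.5198669433594), (59.86308670043945, 167.4851531982422), 58.18906021118164) EighResult(eigenvalues=array([  85.3389788 , 1564.30564035]), eigenvectors=array([[-0.38160903, -0.92432383],
       [-0.92432383,  0.38160903]]))
handle line y= [-3.97496573e-01  4.66254001e+02] [350.00762528 278.22425632  32.00293793] [449.89957577 332.97526353  38.85213976] 35.15069347806244
lens bbox [460.28499251 244.80642567  32.02657152] [511.37637824 305.9679272   34.02806497] ((480.9897766113281, 275.35137939453125), 30.89845085144043)
```

Call:
arm_command([
  [[0, 0, 0], [20, -40, 15], 0],
  [[0, 0, 0], [40, -85, 30], 0],
  [[0, 0, 0], [60, -130, 45], 0],
  [[0, 0, 0], [80, -175, 50], 0],
  [[0, 0, 0], [90, -220, 50], 0],
])

```text
clock: 1.7
position: [493.8, 61.1, 456.2]
ee_rot: [0.697, -0.123, -0.696, -0.122]
contact_force: [1.0, 0.4, -0.8]
gripper_width: 85.9
```

Call:
arm_command([
  [[0, 0, -8.4], [0, -40, 0], 0],
  [[0, 0, -16.8], [0, -80, 0], 0],
  [[0, 0, -25.2], [0, -120, 0], 0],
  [[0, 0, -33.6], [0, -160, 0], 0],
  [[0, 0, -42], [0, -190, 0], 0],
])

```text
clock: 2.2
position: [493.4, -130.8, 456.0]
ee_rot: [-0.605, 0.367, 0.605, 0.365]
contact_force: [0.7, 0.3, -0.4]
gripper_width: 85.4
```

Call:
arm_command([
  [[0, 0, -8.4], [0, -30, 0], 0],
  [[0, 0, -16.8], [0, -60, 0], 0],
  [[0, 0, -25.2], [0, -80, -20], 0],
  [[0, 0, -33.6], [0, -100, -40], 0],
  [[0, 0, -42], [0, -110, -60], 0],
])

```text
clock: 2.7
position: [493.2, -241.9, 394.6]
ee_rot: [-0.431, 0.561, 0.432, 0.559]
contact_force: [0.4, 0.1, 0.8]
gripper_width: 85.2
```

Call:
arm_command([
  [[0, 0, -8.4], [0, 0, -20], 0],
  [[0, 0, -16.8], [0, 0, -40], 0],
  [[0, 0, -25.2], [0, 0, -60], 0],
  [[0, 0, -33.6], [0, 0, -80], 0],
  [[0, 0, -42], [0, 0, -90], 0],
])

```text
clock: 3.2
position: [492.3, -241.3, 302.2]
ee_rot: [-0.199, 0.68, 0.202, 0.676]
contact_force: [-0.3, -0.5, 0.7]
gripper_width: 85.5
```

Run:
```python
from h import *
im,d,s=grab('wrist'); cv2.imwrite('pics/w2.png',cv2.resize(im,(800,600),interpolation=cv2.INTER_CUBIC))
M=R.from_quat(s['ee_rot']).as_matrix()
print(s['position'],M.round(3),'jaw yaw',np.degrees(np.arctan2(M[1,1],M[0,1])),s['joints'].round(2),s['clock'])
```

```text
[ 492.33594303 -241.33431052  302.17734688] [[-0.006 -0.543  0.84 ]
 [ 0.003  0.84   0.543]
 [-1.     0.006 -0.003]] jaw yaw 122.89473996426948 [-0.16  0.21 -0.06 -0.   -1.31 -0.83] 3.2
```

View pics/w2.png

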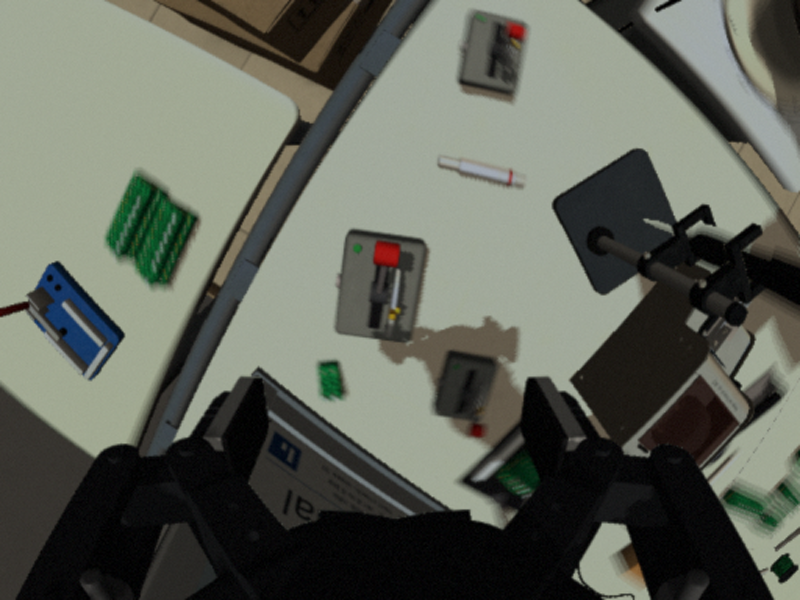

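This shows box B from above: red knob at (386,252), yellow peg at (394,318), plate at (400,285), and green LED at (357,247).

```bash
cat > lev.py <<'E'
from h import *
def lever():
    im,d,P=cloud('wrist'); hsv=cv2.cvtColor(im,cv2.COLOR_BGR2HSV)
    c=np.array([540.4,-227]); near=(np.hypot(P[...,0]-c[0],P[...,1]-c[1])<95)&(d>0)
    t=near&(abs(P[...,2]-36)<3); r=cv2.minAreaRect(P[t][:,:2].astype(np.float32)); print('top',r,P[t][:,2].mean())
    a=np.radians(24.7); c=np.array(r[0]) if min(r[1])>70 and max(r[1])<108 else c
    X=np.array([np.cos(a),np.sin(a)]); Y=np.array([-X[1],X[0]])
    near&=P[...,2]>45
    for nm,m in (('yel',(abs(hsv[...,0].astype(int)-26)<8)&(hsv[...,1]>110)),('red',((hsv[...,0]<8)|(hsv[...,0]>172))&(hsv[...,1]>150))):
        p=P[m&near]; q=np.c_[(p[:,:2]-c)@X,(p[:,:2]-c)@Y,p[:,2]-40]
        if len(p)==0: print(nm,0); continue
        o=np.hypot(q[:,0],q[:,2])>47 if nm=='yel' else q[:,2]>-1
        print(nm,len(p),q.mean(0).round(1),q.min(0).round(1),q.max(0).round(1),'ang',np.arctan2(q[:,0],q[:,2])[o].mean().round(3),'r',np.hypot(q[:,0],q[:,2]).round(0)[:25], 'world',p.mean(0))
E
python3 -c "
from lev import *; lever()"
```

```text
top ((540.9276733398438, -223.2423553466797), (98.07361602783203, 73.70761108398438), 25.245990753173828) 35.3364627462297
yel 468 [-54.4  -0.4 314.4] [-74.  -67.1  34.4] [  4.9  74.3 369.3] ang -0.165 r [34. 37. 37. 37. 42. 41. 41. 38. 38. 39. 43. 44. 44. 45. 38. 38. 38. 48.
 49. 49. 48. 38. 39. 50. 52.] world [ 491.67833692 -246.36326179  354.35640316]
red 498 [-5.750e+01 -1.000e-01  2.179e+02] [-73.7 -68.2  76.8] [-31.2  72.1 366.7] ang -0.368 r [101.  99. 101. 101. 103. 103. 100. 100. 101. 101. 100. 101. 103. 102.
 104. 102. 102. 103. 102. 102. 102. 102. 103. 101. 101.] world [ 488.69592352 -247.36456324  257.91198095]
```

Call:
arm_command([
  [[0, 0, -4], [0, -4, -10], 0],
  [[0, 0, -8.2], [0, -8, -30], 0],
  [[0, 0, -8.2], [0, -8, -60], 0],
  [[0, 0, -8.2], [0, -8, -90], 0],
  [[0, 0, -8.2], [0, -8, -110], 0],
])

```text
clock: 3.75
position: [491.2, -248.7, 189.2]
ee_rot: [-0.148, 0.694, 0.154, 0.688]
contact_force: [0.1, 0.2, -0.5]
gripper_width: 85.7
```

Run:
```python
from lev import *
im,d,s=grab('wrist'); cv2.imwrite('pics/w3.png',cv2.resize(im,(800,600),interpolation=cv2.INTER_CUBIC))
M=R.from_quat(s['ee_rot']).as_matrix()
print(s['position'],'jaw yaw',np.degrees(np.arctan2(M[1,1],M[0,1])),M[:,0]); lever()
```

```text
[ 491.15580854 -248.67481183  189.16398789] jaw yaw 114.60653793103063 [-0.00952016  0.00622313 -0.99993532]
top ((541.2886962890625, -223.48788452148438), (99.03814697265625, 73.04332733154297), 25.045272827148438) 35.353576180911816
yel 736 [-59.9   1.3 212.1] [-76.1 -70.5   6.7] [ 15.   67.1 259.6] ang -0.272 r [10. 35. 36. 36. 17. 36. 37. 37. 39. 40. 37. 37. 38. 38. 39. 42. 42. 42.
 41. 39. 39. 38. 42. 44. 44.] world [ 486.30952979 -247.3623698   252.06443354]
red 987 [-6.10e+01 -1.00e-01  1.53e+02] [-75.8 -69.3  76. ] [-44.4  66.8 260. ] ang -0.444 r [ 99.  99.  99.  99.  99.  99. 100. 100. 100. 100. 100.  99. 100.  99.
 100.  99.  99. 100. 101. 101. 100. 100. 100. 100. 100.] world [ 485.94128754 -249.10473088  192.99925598]
```

View pics/w3.png

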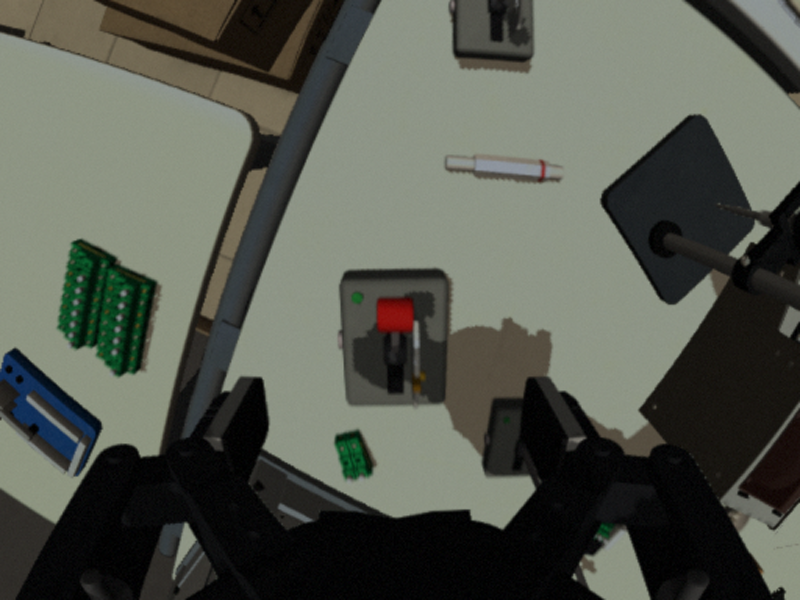

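```bash
sed -i "s/near&=P\[...,2\]>45/near\&=(P[...,2]>60)\&(P[...,2]<135)/" lev.py; python3 -c "
from lev import *; lever()"
```

```text
top ((541.2886962890625, -223.48788452148438), (99.03814697265625, 73.04332733154297), 25.045272827148438) 35.353576180911816
yel 55 [ 0.5 13.3 44. ] [-0.7 10.  35.4] [ 2.8 17.5 52.4] ang 0.014 r [35. 36. 36. 36. 37. 37. 39. 40. 37. 37. 38. 38. 39. 42. 42. 42. 41. 39.
 39. 38. 42. 44. 44. 44. 43.] world [ 536.1267961  -211.18077751   84.04364036]
red 503 [-57.3  -0.8  83.5] [-63.6  -9.5  76. ] [-47.2   7.9  87.2] ang -0.601 r [ 99.  99.  99.  99.  99.  99. 100. 100. 100. 100. 100.  99. 100.  99.
 100.  99.  99. 100. 101. 101. 100. 100. 100. 100. 100.] world [ 489.61093688 -248.16922476  123.47626762]
```

The mark comes out at about +0.04 rad and the lever at about -0.61. I'll push the roller from its -x side with the shut fingers, which the friction hinge allows and which keeps clear of the peg.

Call:
arm_command([
  [[0, 0, 0], [-16, -7, 0], 1],
  [[0, 0, 0], [-32, -15, 0], 1],
  [[0, 0, 0], [-32, -15, 0], 1],
  [[0, 0, 0], [-32, -15, 0], 1],
  [[0, 0, 0], [-32, -15, 0], 1],
])

```text
clock: 4.3
position: [458.1, -263.2, 187.0]
ee_rot: [-0.147, 0.695, 0.154, 0.687]
contact_force: [0.2, -0.2, 0.2]
gripper_width: 12.6
```

Call:
arm_command([
  [[0, 0, 0], [0, 0, -20], 1],
  [[0, 0, 0], [0, 0, -40], 1],
  [[0, 0, 0], [0, 0, -60], 1],
  [[0, 0, 0], [0, 0, -75], 1],
  [[0, 0, 0], [0, 0, -75], 1],
])

```text
clock: 4.8
position: [457.2, -262.7, 110.2]
ee_rot: [-0.146, 0.696, 0.155, 0.686]
contact_force: [-0.2, 0.3, 0.3]
gripper_width: 0.1
```

Call:
arm_command([
  [[0, 0, 0], [11, 5, 0], 1],
  [[0, 0, 0], [21, 10, 2], 1],
  [[0, 0, 0], [31, 14, 4], 1],
  [[0, 0, 0], [41, 19, 6], 1],
  [[0, 0, 0], [50, 23, 8], 1],
])

```text
clock: 5.3
position: [508.7, -239.1, 118.9]
ee_rot: [-0.147, 0.696, 0.155, 0.686]
contact_force: [-1.4, 0.2, 0.7]
gripper_width: 0.1
```

Call:
arm_command([
  [[0, 0, 0], [5, 2, 1], 1],
  [[0, 0, 0], [10, 4, 2], 1],
  [[0, 0, 0], [14, 6, 2], 1],
  [[0, 0, 0], [18, 8, 2], 1],
  [[0, 0, 0], [18, 8, 2], 1],
])

```text
clock: 5.8
position: [527.5, -230.9, 120.8]
ee_rot: [-0.147, 0.695, 0.155, 0.686]
contact_force: [-1.3, 0.2, -0.4]
gripper_width: -0.2
```

Run:
```python
from lev import *
im,d,s=grab('wrist'); print(s['position'],s['contact_force']); lever()
im,d,s=grab('side'); im,d,P=cloud('side'); hsv=cv2.cvtColor(im,cv2.COLOR_BGR2HSV)
cv2.imwrite('pics/s2.png',cv2.resize(im[215:310,270:345],(600,760))[:600])
```

```text
[ 527.54041602 -230.91647732  120.80421266] [-1.25137187  0.16440662 -0.44434279]
top ((541.1676635742188, -223.7396240234375), (98.58670043945312, 73.05775451660156), 25.704843521118164) 35.37174221934416
yel 59 [-0.6 14.8 42.6] [-22.2   7.4  35.1] [ 4.9 18.1 88.4] ang -0.245 r [36. 36. 35. 35. 36. 37. 37. 37. 37. 38. 37. 37. 37. 38. 38. 38. 39. 37.
 42. 41. 38. 38. 37. 38. 38.] world [ 534.47283105 -210.58142149   82.59819843]
red 1 [-22.    7.5  93.5] [-22.    7.5  93.5] [-22.    7.5  93.5] ang -0.231 r [96.] world [ 518.07095342 -226.15125588  133.50457366]
```

Call:
arm_command([
  [[0, 0, 0], [-10, -5, 0], 1],
  [[0, 0, 0], [-30, -14, 10], 1],
  [[0, 0, 0], [-40, -18, 50], 1],
  [[0, 0, 0], [-50, -22, 90], 0.2],
  [[0, 0, 0], [-50, -22, 110], 0],
])

```text
clock: 6.4
position: [476.6, -254.3, 234.6]
ee_rot: [-0.147, 0.694, 0.154, 0.688]
contact_force: [0.7, -0.3, 0.6]
gripper_width: 28.3
```

Run:
```python
from lev import *
im,d,s=grab('wrist'); print(s['position']); lever(); w=im[150:290,180:310]
grab('side'); im,d,P=cloud('side'); a=cv2.resize(w,(371,400)); b=cv2.resize(im[235:310,280:345],(347,400),interpolation=cv2.INTER_CUBIC)
cv2.imwrite('pics/chk.png',np.hstack([a,b]))
```

```text
[ 476.5508687  -254.31495658  234.6486906 ]
top ((541.2576293945312, -223.13751220703125), (98.71671295166016, 73.25184631347656), 25.097877502441406) 35.426621063510574
yel 38 [ 1.9 13.9 44.3] [-0.8 10.2 35.3] [13.  18.2 52.2] ang 0.023 r [35. 37. 40. 36. 38. 38. 41. 38. 39. 44. 39. 39. 46. 45. 45. 39. 38. 41.
 47. 47. 47. 46. 50. 51. 49.] world [ 537.20215847 -209.7460589    84.27554443]
red 3 [-3.7 -0.4 94.1] [-3.8 -1.3 93.9] [-3.6  0.6 94.3] ang -0.04 r [94. 94. 94.] world [ 538.02634257 -225.02504087  134.08455351]
```

View pics/chk.png

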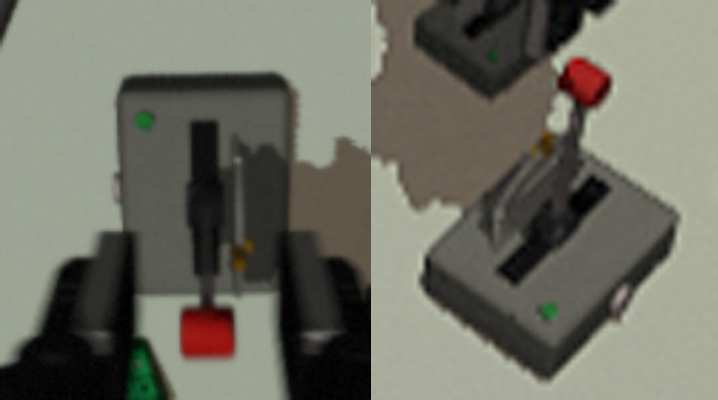

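The lever now stands nearly upright beside the yellow peg: in the left crop the knob is at (207,333) and the peg at (242,252). Next I'll get the numbers for its angle.

Run:
```python
from lev import *
X=np.array([.9085,.4179])
for n,c in (('wrist',(541.2,-223.5)),('side',(540.4,-227))):
    im,d,P=cloud(n); hsv=cv2.cvtColor(im,cv2.COLOR_BGR2HSV)
    m=((hsv[...,0]<8)|(hsv[...,0]>172))&(hsv[...,1]>150)&(np.hypot(P[...,0]-c[0],P[...,1]-c[1])<60)&(P[...,2]>115)&(P[...,2]<155)
    p=P[m]; q=(p[:,:2]-c)@X; print(n,len(p),q.min(),q.max(),np.percentile(q,[10,50,90]),p[:,2].min(),p[:,2].max())
    top=p[:,2]>p[:,2].max()-1; print('crest x',q[top].mean())
```

```text
wrist 289 -4.056628116733863 13.438371602878686 [-2.82209864  1.44277021  8.99504975] 133.89668876053835 144.49988223334066
crest x 4.838475453009708
side 57 -4.531364932051259 11.844900820096484 [-2.96523547  1.13525251  7.59562185] 129.89141867367732 146.40627796492095
crest x 3.457878472859601
```

The knob centre is at +4.6 mm, so the lever is at about +0.05 rad against a mark of about +0.04. Step 1 is done and I'll go to the loupe.

Call:
arm_command([
  [[0, 0, 8.4], [0, 0, 45], 0],
  [[0, 0, 16.8], [0, 0, 90], 0],
  [[0, 0, 25.2], [5, 0, 135], 0],
  [[0, 0, 33.6], [10, 15, 180], 0],
  [[0, 0, 42], [15, 40, 215], 0],
])

```text
clock: 7.0
position: [492.6, -214.8, 451.3]
ee_rot: [-0.387, 0.593, 0.391, 0.588]
contact_force: [1.7, 0.1, -0.2]
gripper_width: 85.6
```

Call:
arm_command([
  [[0, 0, 8.4], [0, 40, 0], 0],
  [[0, 0, 16.8], [0, 85, 0], 0],
  [[0, 0, 25.2], [5, 130, 0], 0],
  [[0, 0, 33.6], [10, 170, 0], 0],
  [[0, 0, 42], [20, 200, 0], 0],
])

```text
clock: 7.5
position: [511.8, -12.9, 450.6]
ee_rot: [-0.575, 0.412, 0.578, 0.407]
contact_force: [0.6, -0.2, 0.0]
gripper_width: 85.5
```

Call:
arm_command([
  [[0, 0, 8.4], [0, 20, 0], 0],
  [[0, 0, 16.8], [0, 40, 0], 0],
  [[0, 0, 25.2], [0, 60, 0], 0],
  [[0, 0, 33.6], [0, 70, 0], 0],
  [[0, 0, 42], [0, 75, 0], 0],
])

```text
clock: 8.0
position: [511.4, 62.9, 449.1]
ee_rot: [-0.685, 0.177, 0.686, 0.17]
contact_force: [-0.0, 0.5, -0.4]
gripper_width: 85.3
```

Run:
```python
from h import *
im,d,s=grab('wrist'); np.savez('w_stand.npz',im=im,d=d); M=R.from_quat(s['ee_rot']).as_matrix()
print(s['clock'],s['position'],np.degrees(np.arctan2(M[1,1],M[0,1])),M[:,0].round(3),s['joints'].round(2))
def green(n):
    im,d,P=cloud(n); hsv=cv2.cvtColor(im,cv2.COLOR_BGR2HSV)
    m=(abs(hsv[...,0].astype(int)-70)<20)&(hsv[...,1]>80)&(d>0)&(abs(P[...,0]-641)<60)&(abs(P[...,1]-51)<60)&(P[...,2]<60)
    p=P[m]; 
    if len(p)<5: print(n,len(p)); return
    print(n,len(p),p.min(0).round(),p.max(0).round()); t=p[p[:,2]>18]; print(cv2.minAreaRect(t[:,:2].astype(np.float32)),cv2.minAreaRect(p[:,:2].astype(np.float32)))
    r=((hsv[...,0]<8)|(hsv[...,0]>172))&(hsv[...,1]>120)&(d>0)&(P[...,2]>170)&(P[...,2]<250)&(abs(P[...,0]-693)<40)&(abs(P[...,1]-49)<40)
    q=P[r]; print('ring',len(q)); 
    if len(q): print(q.min(0),q.max(0),q.mean(0))
green('wrist'); green('side')
z=np.load('last_scene.npz'); cv2.imwrite('pics/w4.png',cv2.resize(im,(800,600)))
```

```text
8.0 [511.44643267  62.87192133 449.05677078] -118.36714886274486 [-0.004 -0.009 -1.   ] [ 0.44  0.13  0.18  0.01 -1.64  0.63]
wrist 581 [620.  25.   4.] [674.  85.  41.]
((644.8796997070312, 50.84894561767578), (43.91145324707031, 41.46440505981445), 75.17456817626953) ((647.0546875, 55.925010681152344), (54.152435302734375, 46.565216064453125), 76.5862045288086)
ring 57
[687.07857352  51.38610016 204.16391288] [696.35134989  61.10803079 235.47528023] [691.51138404  55.68906199 214.51049731]
side 3
```

View pics/w4.png

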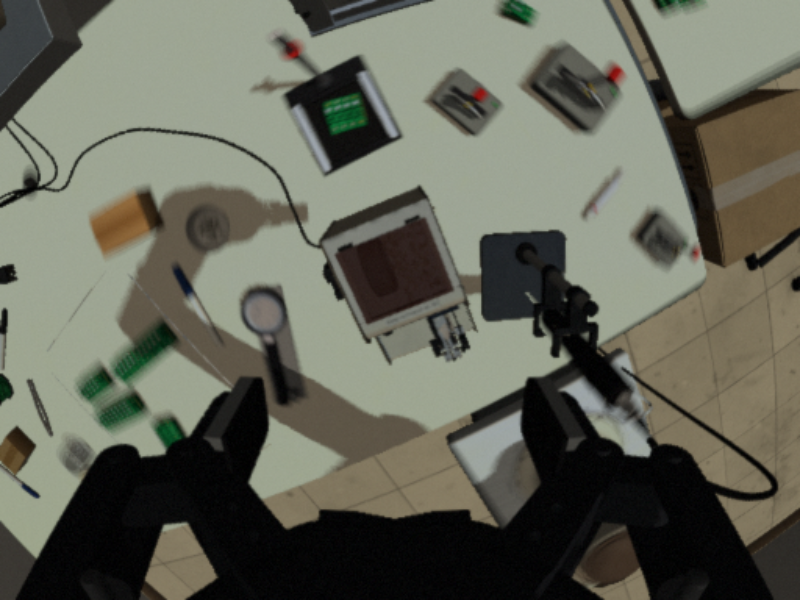

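This picture is from above, slightly blurred: the strip is at (345,113) in the tray, the ring at (290,48), and the loupe still on its rest (lens at (263,310)). Next I'll move above the handle.

Call:
arm_command([
  [[0, 0, 2], [-15, 40, 0], 0],
  [[0, 0, 4], [-35, 85, 0], 0],
  [[0, 0, 6.7], [-55, 130, 0], 0],
  [[0, 0, 6.7], [-75, 175, 0], 0],
  [[0, 0, 6.7], [-90, 210, -10], 0],
])

```text
clock: 8.55
position: [420.5, 274.7, 439.3]
ee_rot: [-0.694, 0.135, 0.695, 0.129]
contact_force: [0.5, -0.5, 0.0]
gripper_width: 85.1
```

Call:
arm_command([
  [[0, 0, 0], [-8, 17, -40], 0],
  [[0, 0, 0], [-13, 31, -85], 0],
  [[0, 0, 0], [-13, 31, -125], 0],
  [[0, 0, 0], [-13, 31, -155], 0],
  [[0, 0, 0], [-13, 31, -155], 0],
])

```text
clock: 9.05
position: [405.3, 303.2, 279.0]
ee_rot: [-0.692, 0.139, 0.697, 0.127]
contact_force: [-0.0, -0.6, 0.2]
gripper_width: 85.6
```

```bash
cat > m.py <<'E'
from h import *
def hs(n):
    im,d,P=cloud(n); return im,d,P,cv2.cvtColor(im,cv2.COLOR_BGR2HSV)
def stand(n):
    im,d,P,h=hs(n)
    m=(abs(h[...,0].astype(int)-70)<20)&(h[...,1]>80)&(d>0)&(abs(P[...,0]-641)<60)&(abs(P[...,1]-51)<60)&(P[...,2]<60)
    t=P[m&(P[...,2]>18)]; print(n,'strip',len(t)); 
    if len(t)>5: print(t.min(0).round(1),t.max(0).round(1),cv2.minAreaRect(t[:,:2].astype(np.float32)))
    r=((h[...,0]<8)|(h[...,0]>172))&(h[...,1]>110)&(d>0)&(P[...,2]>170)&(P[...,2]<250)&(abs(P[...,0]-693)<40)&(abs(P[...,1]-49)<40)
    q=P[r]; print('ring',len(q)); 
    if len(q): print(q.min(0).round(1),q.max(0).round(1),q.mean(0).round(1),np.median(q[:,2]))
def loupe():
    im,d,P,h=hs('wrist')
    m=(d>0)&(P[...,2]>29)&(P[...,2]<42)&(abs(P[...,0]-430)<110)&(abs(P[...,1]-290)<70)
    p=P[m]; hz=p[(p[:,0]<440)&(p[:,0]>365)&(p[:,2]>33)&(h[m][(p[:,0]<440)&(p[:,0]>365)&(p[:,2]>33)][:,2]<90 if 0 else True)]
    if len(hz)>5: f=np.polyfit(hz[:,0],hz[:,1],1); print('handle at x=408: y',np.polyval(f,408),'yaw',np.degrees(np.arctan(f[0])),hz[:,2].max(),len(hz))
    ln=p[p[:,0]>455]
    if len(ln)>5: print('lens',cv2.minEnclosingCircle(ln[:,:2].astype(np.float32)))
E
python3 - <<'E'
from m import *
im,d,s=grab('wrist'); M=R.from_quat(s['ee_rot']).as_matrix()
print(s['clock'],s['position'],np.degrees(np.arctan2(M[1,1],M[0,1])),M[:,0].round(3)); loupe()
grab('side'); stand('side'); cv2.imwrite('pics/w5.png',im)
E
```

```text
9.05 [405.31196008 303.22816338 278.97128375] -111.7044723637827 [-0.01  -0.016 -1.   ]
handle at x=408: y 304.1740248021964 yaw -21.997365689379535 38.845647894417 702
lens ((480.6474304199219, 275.018310546875), 31.888328552246094)
side strip 149
[619.   21.4  18.1] [667.2  73.9  38.2] ((643.7095947265625, 46.61931610107422), (47.04741668701172, 42.499725341796875), 72.9919662475586)
ring 22
[686.1  42.  200.9] [703.9  54.6 213.3] [692.7  47.5 208.1] 208.3354343868163
```

Call:
arm_command([
  [[0.9, -0.6, 0], [1, 2, -40], 0.3],
  [[0.9, -0.6, 0], [1, 2, -80], 0.3],
  [[0.9, -0.6, 0], [1, 2, -120], 0.3],
  [[0.9, -0.6, 0], [1, 2, -160], 0.3],
  [[0.9, -0.6, 0], [1, 2, -180], 0.3],
])

```text
clock: 9.65
position: [409.3, 307.4, 103.8]
ee_rot: [0.697, -0.13, -0.692, -0.136]
contact_force: [-0.3, -0.2, 0.3]
gripper_width: 59.7
```

Run:
```python
from m import *
im,d,s=grab('wrist'); M=R.from_quat(s['ee_rot']).as_matrix()
print(s['clock'],s['position'],s['gripper_width'],np.degrees(np.arctan2(M[1,1],M[0,1])),M[:,0].round(3)); loupe()
cv2.imwrite('pics/w6.png',cv2.resize(im,(600,450)))
```

```text
9.65 [409.34687727 307.35184419 103.79128979] 59.7001982307404 -111.72570163305954 [ 0.009  0.007 -1.   ]
handle at x=408: y 304.2168919498808 yaw -22.173359264901354 38.02034854353681 1940
lens ((481.1694030761719, 274.9673767089844), 32.18704605102539)
```

View pics/w6.png

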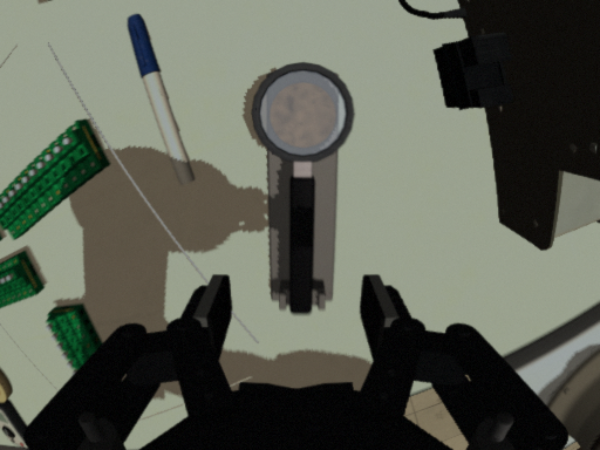

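The wrist picture shows the handle between the open fingers, running from (302,180) to (302,310), about 3 mm to the right of their midline. I'll correct for that on the way down.

Call:
arm_command([
  [[-0.4, 0.4, 0], [-1, -2, -20], 0.3],
  [[-0.4, 0.4, 0], [-2, -3, -45], 0.3],
  [[-0.4, 0.4, 0], [-2, -3, -70], 0.3],
  [[-0.4, 0.4, 0], [-2, -3, -89], 0.3],
  [[-0.4, 0.4, 0], [-2, -3, -89], 0.3],
])

```text
clock: 10.2
position: [407.1, 303.9, 12.6]
ee_rot: [-0.694, 0.135, 0.695, 0.132]
contact_force: [-0.3, 0.7, 0.7]
gripper_width: 59.8
```

Call:
arm_command([
  [[0, 0, 0], [0, 0, 0], 1],
  [[0, 0, 0], [0, 0, 0], 1],
  [[0, 0, 0], [0, 0, 0], 1],
  [[0, 0, 0], [0, 0, 0], 1],
  [[0, 0, 0], [0, 0, 0], 1],
])

```text
clock: 10.7
position: [408.1, 305.0, 14.3]
ee_rot: [0.695, -0.134, -0.694, -0.133]
contact_force: [-1.0, -0.6, 6.2]
gripper_width: 14.7
```

Call:
arm_command([
  [[0, 0, 0], [0, 0, 5], 1],
  [[0, 0, 0], [0, 0, 15], 1],
  [[0, 0, 0], [0, 0, 30], 1],
  [[0, 0, 0], [0, 0, 50], 1],
  [[0, 0, 0], [0, 0, 70], 1],
])

```text
clock: 11.2
position: [407.8, 304.7, 85.4]
ee_rot: [0.695, -0.134, -0.694, -0.133]
contact_force: [-0.9, 0.3, -0.6]
gripper_width: 14.6
```

Call:
arm_command([
  [[0, 0, 0], [0, 0, 30], 1],
  [[0, 0, 0], [0, 0, 70], 1],
  [[0, 0, 0], [0, 0, 110], 1],
  [[0, 0, 0], [0, 0, 140], 1],
  [[0, 0, 0], [0, 0, 150], 1],
])

```text
clock: 11.7
position: [408.7, 305.6, 239.8]
ee_rot: [0.696, -0.132, -0.693, -0.135]
contact_force: [0.7, 0.9, -1.1]
gripper_width: 14.5
```

```bash
cat >> m.py <<'E'
def held(lo=60):
    # fit handle + lens frame plane from wrist cloud, in tool-relative terms
    z=np.load('last_wrist.npz'); im,d,P=cloud('wrist'); tz=z['p'][2]
    T=R.from_quat(z['q']).as_matrix(); Q=(P-z['p'])@T   # tool coords
    m=(d>0)&(Q[...,0]>-60)&(Q[...,0]<15)&(abs(Q[...,1])<42)&(Q[...,2]<-43)&(Q[...,2]>-125)
    p=P[m]; q=Q[m]; c,r=cv2.minEnclosingCircle(q[:,[2,1]].astype(np.float32)); print('lens tool z,y',c,'r',r,'tool x med',np.median(q[:,0]),len(q))
    A=np.c_[p[:,:2]-p[:,:2].mean(0),np.ones(len(p))]
    for _ in range(4):
        s,*_r=np.linalg.lstsq(A,p[:,2],rcond=None); e=abs(A@s-p[:,2]); k=e<max(1.5,1.5*np.median(e)); A,p=A[k],p[k]
    print('plane slope',s[:2].round(3),'mean z',p[:,2].mean(),len(p))
    w=z['p']+T@np.array([0,c[1],c[0]]); print('lens world xy',w[:2])
E
python3 - <<'E'
from m import *
im,d,s=grab('wrist'); M=R.from_quat(s['ee_rot']).as_matrix()
print(s['clock'],s['position'],s['gripper_width'],M.round(3)); held(); stand('wrist')
cv2.imwrite('pics/w7.png',cv2.resize(im,(600,450)))
E
```

```text
11.7 [408.73603748 305.62209449 239.79591438] 14.457793729281654 [[ 0.006 -0.371 -0.929]
 [ 0.005 -0.929  0.371]
 [-1.    -0.006 -0.004]]
lens tool z,y (-76.67244720458984, 0.002921861130744219) r 33.92045211791992 tool x med -14.602928412525129 17239
plane slope [-0.017  0.014] mean z 254.44267578813296 11195
lens world xy [479.94144335 277.19003984]
wrist strip 0
ring 0
```

View pics/w7.png

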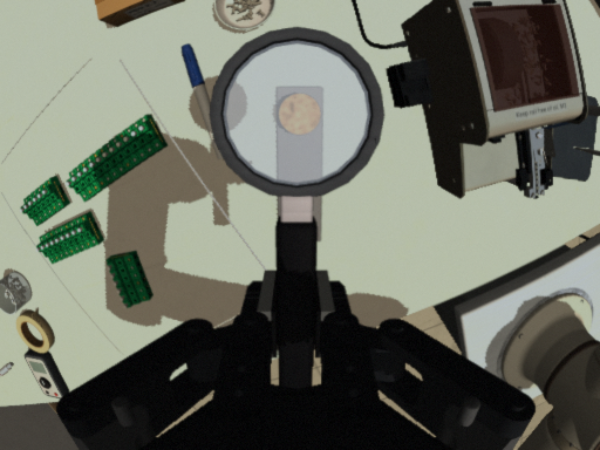

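The loupe is held level by the handle, with the lens frame at (298,110). The rest is below and clear.

Call:
arm_command([
  [[0, 0, 0], [12, -20, 0], 1],
  [[0, 0, 0], [33, -55, 0], 1],
  [[0, 0, 0], [55, -92, 0], 1],
  [[0, 0, 0], [75, -128, 0], 1],
  [[0, 0, 0], [90, -155, 0], 1],
])

```text
clock: 12.25
position: [498.2, 148.2, 237.4]
ee_rot: [0.695, -0.133, -0.694, -0.135]
contact_force: [-0.3, -0.5, -1.1]
gripper_width: 14.9
```

Call:
arm_command([
  [[0, 0, 0], [20, -25, 0], 1],
  [[0, 0, 0], [42, -50, -5], 1],
  [[0, 0, 0], [60, -64, -10], 1],
  [[0, 0, 0], [70, -71, -18], 1],
  [[0, 0, 0], [72, -72, -25], 1],
])

```text
clock: 12.75
position: [569.9, 75.4, 210.0]
ee_rot: [-0.693, 0.134, 0.695, 0.135]
contact_force: [-1.0, -0.1, -0.9]
gripper_width: 14.8
```

Run:
```python
from m import *
im,d,s=grab('wrist'); M=R.from_quat(s['ee_rot']).as_matrix()
print(s['clock'],s['position'],s['gripper_width'],M.round(3)); held(); stand('wrist')
i2,_,_=grab('side'); stand('side'); 
a=cv2.resize(im,(533,400)); b=cv2.resize(i2[115:225,245:345],(364,400),interpolation=cv2.INTER_CUBIC); cv2.imwrite('pics/w8.png',np.hstack([a[:,90:520],b]))
```

```text
12.75 [569.9416642   75.35515228 209.99106759] 14.767844214705914 [[-0.002 -0.374 -0.928]
 [ 0.002 -0.928  0.374]
 [-1.    -0.001  0.002]]
lens tool z,y (-84.87911987304688, -12.313942909240723) r 45.44043731689453 tool x med -14.509717500318487 17876
plane slope [-0.062  0.008] mean z 224.254340561329 11107
lens world xy [653.27262387  55.05708864]
wrist strip 0
ring 484
[686.5  45.3 183.7] [700.   61.4 223.1] [691.6  53.6 207.8] 208.20234191873757
side strip 140
[619.4  21.6  18.3] [667.1  73.4  38.5] ((644.310791015625, 47.97296142578125), (47.4527473449707, 41.271690368652344), 76.0968246459961)
ring 22
[685.8  41.5 203.3] [703.3  55.6 211.9] [693.3  48.  207.7] 207.57721272650355
```

View pics/w8.png

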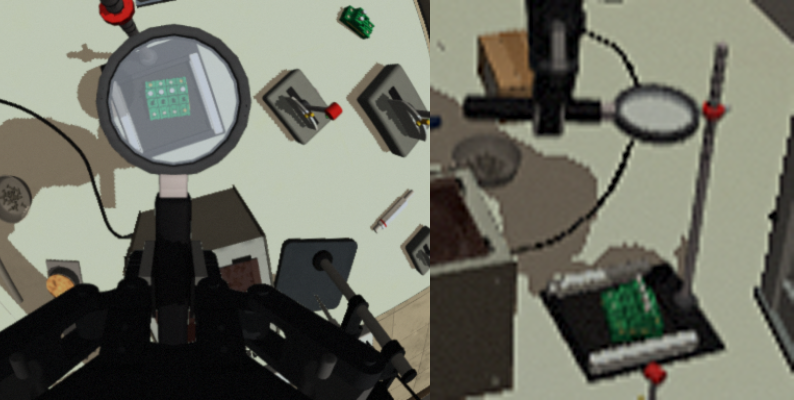

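The strip shows through the lens, roughly centred, and in the side crop the lens (656,112) stands clear beside the ring (713,112). Now I'll compare the numbers within each camera.

```bash
cat > fin.py <<'E'
from m import *
def fit(n):
    im,d,P,h=hs(n); g=im.max(-1)
    z=np.load('last_wrist.npz'); T=R.from_quat(z['q']).as_matrix(); Lz=z['p'][2]+15; L=z['p']+T@[0,0,-79.]
    rr=np.hypot(P[...,0]-L[0],P[...,1]-L[1])
    m=(d>0)&(rr<40)&(abs(P[...,2]-Lz)<14)&(g<110)&(h[...,1]<110); p=P[m]
    c=p[:,:2].mean(0); 
    from scipy.optimize import least_squares
    o=least_squares(lambda v:np.hypot(p[:,0]-v[0],p[:,1]-v[1])-v[2],[*L[:2],30],loss='soft_l1')
    A=np.c_[p[:,:2]-o.x[:2],np.ones(len(p))]; s=np.linalg.lstsq(A,p[:,2],rcond=None)[0]
    print(n,len(p),'expected',L[:2].round(1),'circle',o.x.round(1),'slope',s[:2].round(3),'z centre',s[2].round(1),'z pct',np.percentile(p[:,2],[2,50,98]).round(1))
E
python3 -c "
from fin import *
fit('wrist'); fit('side')"
```

```text
wrist 5121 expected [643.2  45.8] circle [643.2  45.8  28.6] slope [-0.023  0.012] z centre 226.5 z pct [223.5 226.6 228.4]
side 164 expected [643.2  45.8] circle [640.6  42.   29.6] slope [-0.011  0.024] z centre 224.0 z pct [218.7 224.3 227.8]
```

Call:
arm_command([
  [[0, 0, 0], [1, 2, -4], 1],
  [[0, 0, 0], [2, 5, -9], 1],
  [[0, 0, 0], [2, 5, -14], 1],
  [[0, 0, 0], [2, 5, -16], 1],
  [[0, 0, 0], [2, 5, -16], 1],
])

```text
clock: 13.35
position: [570.4, 81.3, 193.6]
ee_rot: [-0.693, 0.134, 0.696, 0.134]
contact_force: [0.2, 0.3, -0.5]
gripper_width: 14.7
```

Run:
```python
from fin import *
im,d,s=grab('wrist'); i2,_,_=grab('side'); print(s['clock'],s['position'],s['contact_force'],abs(s['joint_vel']).max())
fit('wrist'); fit('side'); stand('side')
im,d,P,h=hs('wrist'); r=((h[...,0]<6)|(h[...,0]>174))&(h[...,1]>150)&(abs(P[...,2]-208)<15)&(np.hypot(P[...,0]-692,P[...,1]-53)<14); print('ring wrist',np.percentile(P[r][:,2],[2,50,98]),r.sum())
# project expected lens centre & ring to side image
c=imaging.camera_info('side'); f=192/np.tan(np.radians(c['vfov'])/2); Rm=R.from_quat(c['rotation']).as_matrix()
for X in ([640.6,47,207.6],[693,49,207.6]):
    q=Rm.T@(np.array(X)-c['eye']); print((q[0]/q[2]*f+c['cx']-290)*8,(q[1]/q[2]*f+c['cy']-125)*8)
cv2.imwrite('pics/s9.png',cv2.resize(i2[125:190,290:345],None,fx=8,fy=8,interpolation=cv2.INTER_CUBIC))
```

```text
13.35 [570.37496     81.34897792 193.57560672] [ 0.21681985  0.29809004 -0.48499338] 0.0114332950147789
wrist 5112 expected [643.7  52. ] circle [643.8  51.9  28.6] slope [-0.025  0.011] z centre 209.9 z pct [206.9 210.1 211.9]
side 164 expected [643.7  52. ] circle [642.   47.9  29.2] slope [0.006 0.036] z centre 209.3 z pct [202.8 209.9 213.1]
side strip 150
[621.3  20.7  18.2] [666.9  72.2  36.7] ((644.352783203125, 48.87157440185547), (50.63600158691406, 43.06986999511719), 75.92438507080078)
ring 22
[686.9  42.6 204.4] [702.3  54.5 211.5] [692.8  47.3 208.3] 208.36049492579252
ring wrist [202.73019636 207.87723241 209.64871656] 277
121.34818842613504 197.28181816457686
256.3463213723294 160.75054601596707
```

In each camera the lens is within 3 mm of the strip sideways and about 1 mm of the ring in height. I'll hold for one call to settle, check the lever once more, and hand in.

Call:
arm_command([
  [[0, 0, 0], [1, 0, 0], 1],
  [[0, 0, 0], [1, 0, 0], 1],
  [[0, 0, 0], [1, 0, 0], 1],
  [[0, 0, 0], [1, 0, 0], 1],
  [[0, 0, 0], [1, 0, 0], 1],
])

```text
clock: 13.95
position: [571.8, 81.2, 194.1]
ee_rot: [-0.693, 0.134, 0.695, 0.134]
contact_force: [0.3, -0.4, -0.4]
gripper_width: 15.0
```

Run:
```python
from fin import *
grab('wrist'); _,_,s=grab('side'); print(s['clock'],s['position'],s['gripper_width'],s['contact_force'])
fit('wrist'); fit('side'); stand('side')
im,d,P,h=hs('side'); c=np.array([540.4,-227]); X=np.array([.9085,.4179])
m=((h[...,0]<8)|(h[...,0]>172))&(h[...,1]>150)&(np.hypot(P[...,0]-c[0],P[...,1]-c[1])<60)&(P[...,2]>115)&(P[...,2]<155)
q=(P[m][:,:2]-c)@X; x=(q.min()+q.max())/2; print('lever',np.arcsin(x/95),len(q),P[m][:,2].max())
print(arm.job_done())
```

```text
14.0 [571.77275047  81.19582661 194.13788203] 14.915143879928817 [-0.09786893 -1.07801612 -1.06220001]
wrist 5114 expected [645.1  51.8] circle [645.1  51.7  28.6] slope [-0.024  0.012] z centre 210.6 z pct [207.6 210.7 212.5]
side 163 expected [645.1  51.8] circle [643.   47.6  29.3] slope [-0.002  0.026] z centre 209.6 z pct [203.9 209.9 213.8]
side strip 154
[618.5  18.6  18.2] [665.9  74.5  37.6] ((644.2081298828125, 46.88787841796875), (47.99159240722656, 43.82804870605469), 73.65437316894531)
ring 22
[686.5  42.9 203.3] [704.2  55.5 213.1] [693.1  47.8 208. ] 207.7491233148142
lever 0.03421193133774185 57 146.07207190519728
the job is handed in; nothing more can be done
None
```

I pushed the lever of the largest light box (100 x 74 mm by depth) to the yellow mark with the shut fingers. Then I gripped the loupe by its handle and handed the job in at about 14 s, still holding it over the terminal strip. The job reports no verdict.

| Check at hand-in | Measured | Allowed |
|---|---|---|
| Lever angle against mark | about 0.03–0.05 rad against about 0.04 rad | within 0.14 rad |
| Lens to strip centre, sideways | about 1–2 mm | 15 mm |
| Lens to ring height | lens centre about 208–209 mm, ring about 208 mm | within 8 mm |
| Tilt of the lens | about 0.03 rad | 0.12 rad |

- **Steadiness:** the contact force on the tool was about 1.5 N, and the arm had held its pose for half a second before hand-in.
- **Camera disagreement:** the side camera reads about 2–4 mm off the wrist camera sideways. I therefore compared lens, strip and ring within each camera.
- **Not seen:** the last enlarged picture was refused by the 12-picture limit, so the final position was checked by numbers only. I did not re-measure the bystanders, but the planned paths kept clear of them.

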